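Seat a thread comb leaf in a lead screw and check it sits flat

TASK

Pick up the comb leaf whose teeth match the big lead screw, lay it on the stand's ledge with its teeth towards the screw and, feeling gently along the thread, slide it until the teeth drop fully home near the middle of the screw. Press it lightly against the screw for about a second to check that it sits flush and square, then let go and leave it seated there, flat on the ledge. Never force it against the screw, and leave the other things where they are.

Things in the scene. Friction and masses are not known exactly. Their poses are not given: they have to be found in the camera images.
- screw: rigid steel lead screw lying level in V blocks on a fixed stand, 44 mm over the crests; origin on its axis at mid-length, 45 mm above the bench; y along the axis, z up, x level towards the ledge. Pitch 12 mm; grooves 5 mm wide at the mouth, 3.5 mm at the root, 5.5 mm deep, from y = -70 to 70 mm. Where along y they lie varies by several mm: feel or see it.
- crest_line (a point): level line of the thread crests on the ledge side, at ledge height: x = 22, y = 0, z = -2.5 mm in the screw's frame, same axes. A leaf fully home has its plate edge (leaf_coarse_root) on this line; with its tooth tips riding on the crests the edge stands 5 mm out (larger x).
- ledge (a point): the stand's ledge, a level aluminium surface beside the screw, 42.5 mm above the bench, where a leaf lies at the screw's axis height; point on the surface at x = 77 mm in the screw's frame, same axes. The ledge runs from 53 mm before to 53 mm beyond it in x and 65 mm either way in y.
- leaf_coarse: steel comb leaf, plate 70 x 70 x 5 mm lying flat; origin at the centre of its underside, z up. Five teeth stick out 5 mm from its -x edge (edge at x = -35 mm, tips at -40 mm), pitch 12 mm like the screw, 2.5 mm wide at the tip, 4 mm at the base, the middle one at y = 0. Upright black grip block 16 mm (x) by 32 mm (y), 5 to 35 mm above the underside, centred at x = +20 mm, y = 0; about 150 g
- leaf_coarse_root (a point): middle of the coarse leaf's toothed plate edge, between the tooth bases, on the underside (x = -35 mm, y = 0, z = 0 in the leaf's frame)
- leaf_fine: steel comb leaf, plate 70 x 70 x 5 mm lying flat; origin at the centre of its underside, z up. Seven teeth stick out 5 mm from its -x edge (edge at x = -35 mm, tips at -40 mm), pitch 8 mm: does not match the screw. Upright black grip block 16 mm (x) by 32 mm (y), 5 to 35 mm above the underside, centred at x = +20 mm, y = 0; about 150 g
- bolt: steel hex bolt standing on its 34 mm head, 62 mm tall, bystander; origin under its centre
- nut: steel ring nut 38 mm across, 14 mm high, bystander; origin under its centre
- caliper: digital caliper lying flat, 220 mm long along its y, bystander; origin under the middle of its beam
- jar: small white jar, 52 mm across, 70 mm high, bystander; origin under its centre
- puck: aluminium disc 52 mm across, 18 mm high, bystander; origin under its centre
Things that resemble listed ones, but are neither listed nor needed, are in the scene too. What is shaped like the leaf_coarse but orange or yellow is not meant.

How it is judged:
By the outcome, as a careful person would: the job done as asked, in the order asked, and still so for the second after the job is handed in, with the robot touching nothing.
It also fails if it takes over 54 s, if anything falls off the work surface, if the arm or the gripper's body presses on something with over 40 N, if the wrist force passes 120 N, or if a joint passes its speed limit or range.

ROBOT

A 7-joint arm with a two-finger parallel gripper is mounted at the origin on the work surface. World frame = base frame: x ahead of the robot, y to its left, z up, the work surface at z = 0. Lengths are in mm, angles in rad, forces in N, time in s.
With the tool pointing down it reaches from about 350 to 900 mm from the base axis. Payload 19.9 kg.
Tool frame: the origin (TCP) lies between the finger pads; the fingertips stand 17 mm ahead of it and the grasp point (between the pads) lies 2 mm behind it; z points along the fingers, y is the line along which they close (so a half turn about z gives the same grasp; the last joint's range is limited). The gripper opens to 94 mm and grips with 3 to 60 N. Pads are 16 mm wide; open, the fingers measure 119 mm over their backs; the gripper's body (75 mm by 177 mm) begins 78 mm behind the grasp point.
Start: joints at [1.179, 0.417, -0.01, 1.614, 0.005, 1.111, -0.053], TCP at [214.774, -586.918, 222.425] pointing down, gripper open.
Joint ranges: [-2.81, 2.81], [-0.39, 2.02], [-1.27, 1.25], [0.06, 2.57], [-1.19, 4.33], [0.19, 2], [-2.82, 2.82]. Speed limits (rad/s): [1.89, 1.89, 2.39, 2.39, 3.01, 3.01, 3.01].

INTERFACE

Orientations are given as a unit quaternion [x, y, z, w].
In Python, from cell import readout, get_image, camera_params, order, models gives the robot as it stands. The module is installed in compiled form; this text tells all that it offers.
- The arm moves only by the tool send_rows, never from a script. Its argument "motion" is a list of rows, each a list of 3 entries, a list of its own where there are three numbers: the finger opening in cm, from 0 to 9.4, then the shift along the tool's x, y, z in cm, then the turn about the tool's z in degrees. In form: [[grip, [dx, dy, dz], spin], ...]. A call has 1 to 8 rows; each row shifts and turns the commanded pose from where the row before left it, along the tool's axes as they then stand; what a row does not reach is not made up. A row lasts 1/10 s, in which the tool goes at most 50 mm and 8.59 degrees, less where a joint would pass 70% of its speed; a pose out of reach is approached as far as the arm can. A call with a gripper value outside its range is refused whole. The fingers move at their own pace and stop on an object; "force" is the grip in N (left out, the last holds). Time passes only in rows, so rows that do not move let the fingers close. It gives the time, the measured TCP pose, the force, the opening and the grip force at its end, in the units of the state.
- readout.read_state(): the state, without advancing time (a new reading comes with each control period).
- get_image(name): name is "side" or "top"; returns the picture (400x640x3 uint8, red, green, blue); there is no depth.
- camera_params(name): a dict with "mtx" (3x3 intrinsics, pixels), "eye" and "orientation" of the camera in the world. Camera axes: x right, y down, z forward; pixel columns grow to the right and rows downward; lengths in mm; the calibration is good to about 2 mm. A picture is of the moment at which its call begins. camera_params takes no time and is no camera call.
- order.sign_off(): hands the job in; it is judged then, once.
Trained networks look in the newest picture that a camera, given by its name, has taken for a name from the list of things; names that differ only in an ending like _2 or _b are one class to them, and where a whole thing is asked for, a point or a joint stands for the part that bears it (a point fixed in the world has none). Each returns a list of dicts, best first, with "p" (0 to 1); they miss things now and then, are a little off and sometimes report something else, mostly with a low value. They report only what shows in the picture. A call takes as long as a camera call. They do not tell look-alikes from the thing itself.
- models.search_frame(camera, name): "xyz" ([x, y, z] in mm, in the coordinates of the camera as it stood for that picture, good to about 4 mm: the middle of the surface that is visible of it).
- models.regions_of(camera, name): "pixels" (400x640 bool, what is visible of it).
- models.tip_of(camera, name): "xyz" ([x, y, z] in mm, in the coordinates of the camera as it stood for that picture, good to about 4 mm: a listed point, or the origin of a listed thing).
The state is a dict: "time_s": time; "q": joint angles; "joint_vel": joint speeds; "effort": joint torques, N m; "ee_pos": TCP position; "eef_rot": TCP orientation; "wrist_force": force on the tool from outside, world axes, zero at the start; "torque": the same for the moment, N m; "gripper_width": finger opening in mm; "finger_force": force on a finger pad.
Only numpy, scipy, OpenCV 4.12 (cv2) and the standard library are available. Lean on these libraries where they do the work, as an engineer would, in place of code of your own. Each camera call takes 0.05 s, during which the arm holds its last target. There are 200 camera calls.

## Working session

There is one attempt and no reset: what is moved stays moved. The work goes in short steps, Python scripts to look and compute and a tool call to move; the robot and the scene stay as the last step left them, time stands still between calls to the robot, and variables do not carry over. Pictures are saved under pics/ and viewed, at most 10 in all, crops included, and the job is handed in when it is done.

Besides the shell and the picture viewer there is one more tool, called after ">>>" as name(argument=value, ...) on one line, values as JSON. send_rows: Moves the arm, as the interface text tells. Its arguments: {"type":"object","properties":{"motion":{"type":"array","items":{"type":"array"}},"force":{"type":"number"}},"required":["motion"]}

```bash
mkdir -p pics
cat > h.py <<'E'
import numpy as np, cv2
from scipy.spatial.transform import Rotation as R
from cell import readout, get_image, camera_params, order, models
def cam(n):
    p=camera_params(n); o=np.array(p["orientation"],float)
    Rm=o if o.shape==(3,3) else R.from_quat(o).as_matrix()
    return np.array(p["mtx"]),np.array(p["eye"]),Rm
def w(n,xyz):
    K,e,Rm=cam(n); return Rm@np.array(xyz)+e
def px(n,X):
    K,e,Rm=cam(n); c=Rm.T@(np.array(X)-e); u=K@c; return u[:2]/u[2]
def plane(n,uv,z):
    K,e,Rm=cam(n); d=Rm@np.linalg.inv(K)@np.array([uv[0],uv[1],1.]); return e+d*(z-e[2])/d[2]
def shot(n,f):
    im=get_image(n)[:,:,::-1].copy(); cv2.imwrite(f"pics/{f}.png",im); return im
E
python3 - <<'E'
from h import *
for n in("top","side"):
    shot(n,n+"0"); print(n,camera_params(n))
    for t in("screw","crest_line","ledge","leaf_coarse","leaf_coarse_root","leaf_fine"):
        for d in models.tip_of(n,t)[:4]:
            X=w(n,d["xyz"]); print(t,round(d["p"],2),X.round(0),px(n,X).round(0))
print(readout.read_state())
E
```

```text
top {'mtx': array([[383.62941428,   0.        , 320.59861112],
       [  0.        , 383.62941428, 204.36770428],
       [  0.        ,   0.        ,   1.        ]]), 'eye': array([524.54696585, -92.1821239 , 972.63556675]), 'orientation': array([ 0.70926753, -0.70366155,  0.02217115, -0.03617235])}
screw 0.65 [484. 205.  45.] [205. 252.]
crest_line 0.75 [510. 212.  41.] [203. 241.]
leaf_coarse 0.81 [ 383. -103.   -1.] [332. 293.]
leaf_coarse 0.79 [ 457. -209.    4.] [375. 264.]
leaf_coarse 0.6 [ 519. -421.   -2.] [459. 239.]
leaf_coarse_root 0.94 [ 421. -211.   -2.] [375. 278.]
leaf_coarse_root 0.81 [ 504. -394.    0.] [449. 246.]
leaf_coarse_root 0.68 [386. -69.   4.] [318. 292.]
leaf_fine 0.56 [ 640. -193.    6.] [368. 191.]
side {'mtx': array([[476.36951465,   0.        , 309.09703378],
       [  0.        , 476.36951465, 204.51999001],
       [  0.        ,   0.        ,   1.        ]]), 'eye': array([ 552.34199319, -781.69067091,  776.77947188]), 'orientation': array([ 0.92615404, -0.02379187,  0.00853908, -0.37629738])}
screw 0.75 [493. 205.  47.] [267. 128.]
crest_line 0.57 [
[... 441 characters left out ...]
: array([ 1.17852161,  0.41739572, -0.01026983,  1.61361085,  0.00468388,
        1.11072089, -0.0529959 ]), 'joint_vel': array([-0.00081261, -0.00165934, -0.00146422, -0.00090905,  0.00104145,
        0.00062359, -0.00242634]), 'effort': array([ 2.00743700e-03, -8.50870800e+01,  6.38963487e-01, -4.26245463e+01,
       -4.87933739e-02,  1.34785264e-02,  1.34445454e-04]), 'ee_pos': array([ 214.74430054, -586.91611667,  222.42333537]), 'eef_rot': array([ 9.84661422e-01,  1.74476019e-01, -2.88635917e-05, -5.02548293e-05]), 'wrist_force': array([0.3610693 , 0.00501114, 0.22841236]), 'torque': array([ 0.01228144, -0.01591299,  0.00363927]), 'finger_force': 0.0, 'gripper_width': 93.97701004365919}
```

View pics/top0.png

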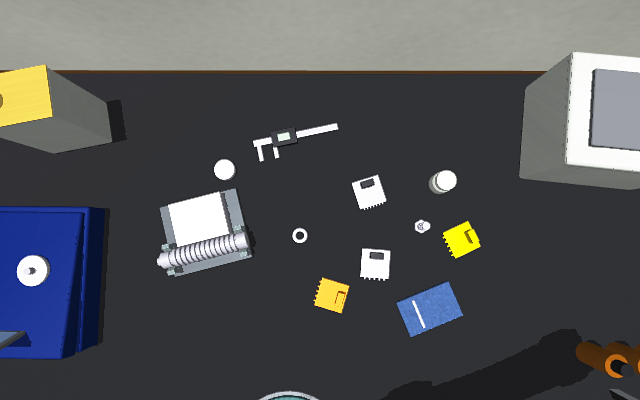

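View pics/side0.png

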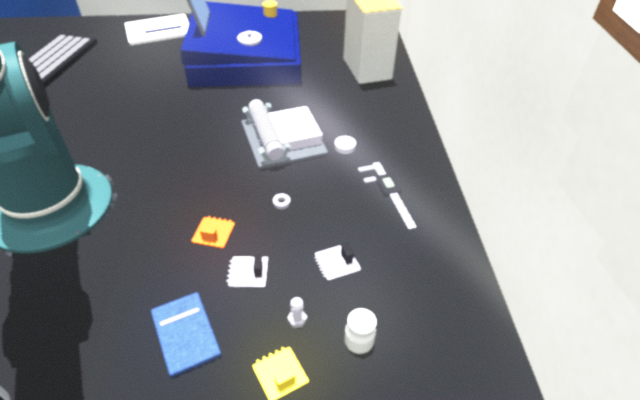

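The pictures show two steel leaves: top (375,264)/side (248,271) and top (369,191)/side (338,262). The look-alikes are orange at top (331,295) and yellow at top (461,239). The first looks coarse, so I'm checking it in a crop and measuring the stand as well.

```bash
cat > m.py <<'E'
from h import *
t=cv2.imread("pics/top0.png"); s=cv2.imread("pics/side0.png")
c=lambda im,x,y,r,W: cv2.resize(im[y-r:y+r,x-r:x+r],(W,W),interpolation=cv2.INTER_CUBIC)
top=np.hstack([c(t,375,264,22,266),c(t,369,191,22,266),c(s,248,271,25,266)])
bot=np.hstack([c(s,338,262,25,300),c(t,205,232,50,300)])
bot=cv2.copyMakeBorder(bot,0,0,0,top.shape[1]-bot.shape[1],cv2.BORDER_CONSTANT)
cv2.imwrite("pics/crop.png",np.vstack([top,bot]))
for n,im in(("top",t),("side",s)):
    get_image(n)
    for nm in("leaf_coarse","leaf_fine","screw"):
        for d in models.regions_of(n,nm)[:4]:
            m=d["pixels"].astype(np.uint8); ys,xs=np.nonzero(m)
            r=cv2.minAreaRect(np.c_[xs,ys].astype(np.float32)); z=45+0 if nm=="screw" else 5
            P=[plane(n,q,z)[:2].round(0).tolist() for q in cv2.boxPoints(r)]
            print(n,nm,round(d["p"],2),np.round(r[0],0),len(xs),P)
E
python3 m.py
```

```text
top leaf_coarse 0.93 [461. 240.] 813 [[534.0, -375.0], [567.0, -441.0], [504.0, -471.0], [471.0, -405.0]]
top leaf_coarse 0.83 [375. 264.] 807 [[421.0, -171.0], [495.0, -176.0], [491.0, -246.0], [417.0, -241.0]]
top leaf_coarse 0.65 [331. 295.] 804 [[355.0, -56.0], [423.0, -76.0], [404.0, -145.0], [336.0, -124.0]]
top leaf_fine 0.62 [225. 170.] 316 [[691.0, 209.0], [726.0, 175.0], [691.0, 140.0], [656.0, 173.0]]
top leaf_fine 0.58 [369. 192.] 808 [[661.0, -149.0], [684.0, -217.0], [612.0, -240.0], [589.0, -173.0]]
top screw 0.61 [202. 250.] 1626 [[482.0, 328.0], [539.0, 108.0], [495.0, 95.0], [438.0, 315.0]]
top screw 0.22 [422. 226.] 143 [[549.0, -295.0], [572.0, -318.0], [552.0, -338.0], [529.0, -315.0]]
side leaf_coarse 0.66 [248. 271.] 1081 [[418.0, -170.0], [495.0, -174.0], [496.0, -247.0], [422.0, -243.0]]
side leaf_coarse 0.57 [213. 232.] 806 [[340.0, -128.0], [342.0, -54.0], [420.0, -77.0], [414.0, -150.0]]
side leaf_coarse 0.57 [280. 374.] 1787 [[469.0, -408.0], [536.0, -372.0], [569.0, -441.0], [505.0, -473.0]]
side leaf_fine 0.66 [338. 261.] 1084 [[592.0, -172.0], [671.0, -142.0], [683.0, -218.0], [608.0, -245.0]]
side screw 0.91 [266. 129.] 1059 [[435.0, 320.0], [481.0, 351.0], [542.0, 97.0], [501.0, 74.0]]
```

View pics/crop.png

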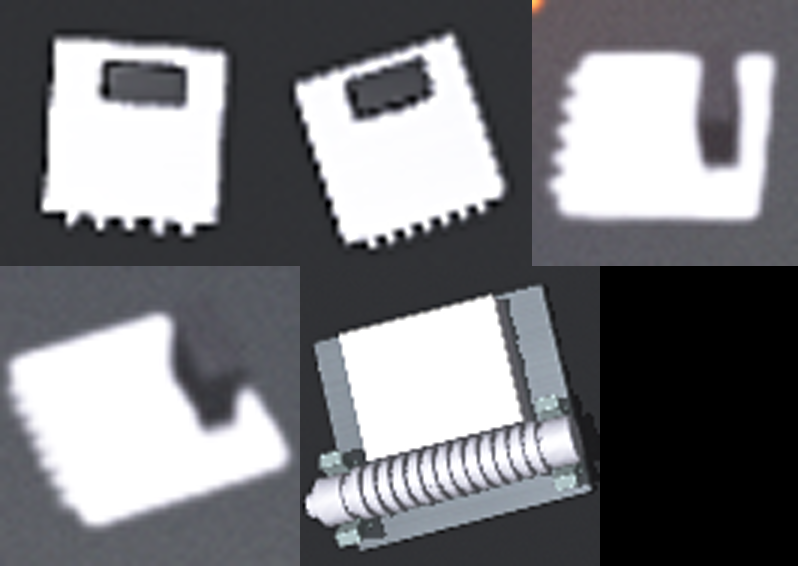

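The crop settles it. The leaf at top (375,264) has five wide-pitched teeth, so it is leaf_coarse; (369,191) has seven, so it is the fine one. The ledge's far corners lie at about (168,205) and (220,192). Next I fit the stand's pose from the ledge edges and work out the reach.

```bash
cat > fit.py <<'E'
from h import *
from scipy.optimize import least_squares
def fit(n,im,seed,thr):
    g=cv2.cvtColor(im,cv2.COLOR_BGR2GRAY); m=(g>thr).astype(np.uint8)
    _,l=cv2.connectedComponents(m); cc=(l==l[seed[1],seed[0]]).astype(np.uint8)
    c=max(cv2.findContours(cc,cv2.RETR_EXTERNAL,cv2.CHAIN_APPROX_NONE)[0],key=len)[:,0,:]
    P=np.array([plane(n,q,42.5)[:2] for q in c.astype(float)])
    def res(p,full=False):
        ca,sa=np.cos(p[2]),np.sin(p[2]); d=P-p[:2]; x=d@[ca,sa]; y=d@[-sa,ca]
        r=np.min(np.abs(np.c_[x-129,y-64,y+64]),1)*(x>55)
        return r if not full else (np.abs(r[x>55]).mean(),(x>55).sum())
    s=least_squares(res,[488,208,.25],loss="soft_l1",method="trf")
    return s.x,res(s.x,True)
if __name__=="__main__":
    for n,seed in(("top",(200,215)),("side",(297,128))):
        for thr in(190,215,235):
            x,e=fit(n,cv2.imread(f"pics/{n}0.png"),seed,thr); print(n,thr,x[:2].round(1),np.degrees(x[2]).round(2),e)
    s=readout.read_state(); e=R.from_quat(s["eef_rot"]).as_matrix()
    B=np.array([478,-209.7,120.]); print("shift tool mm",(e.T@(B-s["ee_pos"])).round(1),e.round(3).tolist(),s["time_s"])
    # dark grip block top (z=35) in top picture
    g=cv2.imread("pics/top0.png")[250:275,360:392].max(2); print(g[4:14,6:28])
E
python3 fit.py
```

```text
top 190 [488.9 206. ] 14.95 (np.float64(0.6034528755180493), np.int64(109))
top 215 [488.6 205.8] 15.0 (np.float64(0.6381111833639856), np.int64(109))
top 235 [488.4 205.8] 14.9 (np.float64(0.7052780211552626), np.int64(109))
side 190 [488. 208.] 8.35 (np.float64(17.989333216205477), np.int64(159))
side 215 [491.5 204.5] 15.33 (np.float64(2.9880575434201426), np.int64(82))
side 235 [490.7 205.9] 14.89 (np.float64(1.8985687475228623), np.int64(82))
shift tool mm [ 376.8 -263.8  102.4] [[0.939, 0.344, -0.0], [0.344, -0.939, 0.0], [-0.0, -0.0, -1.0]] 1.1
[[255 255 255 212  47 108  96  95  92  92  91  91  91  90  90  89  83  79
  255 255 255 255]
 [255 255 255 207  46 109  98  94  94  93  93  90  90  89  89  87  83  82
  255 255 255 255]
 [255 255 255 146  15  91  96  93  94  93  93  91  91  89  89  87  82  83
  255 255 255 255]
 [255 255 255 155  17  86  91  89  90  90  89  89  88  89  87  87  81  96
  255 255 255 255]
 [255 255 255 230 143 126 128 102 107  90  90  90  93  82  82  81  77  97
  255 255 255 255]
 [255 255 255 255 255 255 255 221 231 183 181 186 193 160 160 158 124 185
  255 255 255 255]
 [255 255 255 255 255 255 255 255 255 255 255 255 255 255 255 255 255 255
  255 255 255 255]
 [255 255 255 255 255 255 255 255 255 255 255 255 255 255 255 255 255 255
  255 255 255 255]
 [255 255 255 255 255 255 255 255 255 255 255 255 255 255 255 255 255 255
  255 255 255 255]
 [255 255 255 255 255 255 255 255 255 255 255 255 255 255 255 255 255 255
  255 255 255 255]]
```

>>> send_rows(motion=[[6,[3.77,-2.64,0.5],0],[6,[3.77,-2.64,0.5],0],[6,[3.77,-2.64,0.5],0],[6,[3.77,-2.64,0.5],0],[6,[3.77,-2.64,0.5],0],[6,[3.77,-2.64,0.5],0],[6,[3.77,-2.64,0.5],0],[6,[3.77,-2.64,0.5],0]], force=20)

```text
time_s: 1.9
ee_pos: [426.2, -283.3, 182.5]
eef_rot: [0.985, 0.174, 0.0, 0.0]
wrist_force: [1.7, -1.0, 0.7]
gripper_width: 59.9
finger_force: 0.0
```

>>> send_rows(motion=[[6,[3.77,-2.64,0.5],0],[6,[3.77,-2.64,0.5],0],[6,[0,0,0],-8.5],[6,[0,0,0],-8.5],[6,[0,0,0],-8.5],[6,[0,0,0],-8.5],[6,[0,0,0],-8.5],[6,[0,0,0],-8.5]])

```text
time_s: 2.7
ee_pos: [478.1, -209.5, 172.5]
eef_rot: [0.812, 0.584, 0.0, 0.0]
wrist_force: [-0.8, 0.1, -0.5]
gripper_width: 60.0
finger_force: 0.0
```

>>> send_rows(motion=[[6,[0,0,0],-8.0],[6,[0,0,0],-7.6],[6,[0,0,0],0],[6,[0,0,0],0]])

```text
time_s: 3.1
ee_pos: [478.1, -209.6, 172.5]
eef_rot: [0.729, 0.685, 0.0, -0.0]
wrist_force: [-0.4, 0.0, 0.6]
gripper_width: 60.2
finger_force: 0.0
```

```bash
cat > st.py <<'E'
import sys; from h import *
s=readout.read_state(); e=R.from_quat(s["eef_rot"]).as_matrix()
S=np.array([489.,206.]); a=np.radians(14.95); d=s["ee_pos"][:2]-S
M=np.array([[np.cos(a),np.sin(a)],[-np.sin(a),np.cos(a)]])
print("t",s["time_s"],"p",s["ee_pos"].round(2),"toolY deg",np.degrees(np.arctan2(e[1,1],e[0,1])).round(2),"xF",e[:2,0].round(3),"tilt",e[2].round(4),"w",s["gripper_width"].round(2),"ff",s["finger_force"],"q",s["q"].round(2))
print("screw xy",(M@d).round(2),"F screw",(M@s["wrist_force"][:2]).round(2),s["wrist_force"][2].round(2),"T",(s["torque"]).round(3))
if len(sys.argv)>3:
    T=np.array(list(map(float,sys.argv[1:4]))); print("shift",(e.T@(T-s["ee_pos"])).round(1))
E
python3 st.py 478 -209.7 26
```

```text
Traceback (most recent call last):
  File "st.py", line 5, in <module>
    print("t",s["time_s"],"p",s["ee_pos"].round(2),"toolY deg",np.degrees(np.arctan2(e[1,1],e[0,1])).round(2),"xF",e[:2,0].round(3),"tilt",e[2].round(4),"w",s["gripper_width"].round(2),"ff",s["finger_force"],"q",s["q"].round(2))
                                                                                                                                                             ^^^^^^^^^^^^^^^^^^^^^^^^
AttributeError: 'float' object has no attribute 'round'
```

>>> send_rows(motion=[[5,[0,0,4],0],[5,[0,0,4],0],[5,[0,0,4],0],[5,[0,0,2],0],[5,[0,0,0.65],0],[5,[0,0,0],0]])

```text
time_s: 3.7
ee_pos: [478.0, -209.2, 25.7]
eef_rot: [0.728, 0.686, -0.0, -0.0]
wrist_force: [-0.1, 0.4, 0.1]
gripper_width: 50.2
finger_force: 0.0
```

>>> send_rows(motion=[[1,[0,0,0],0],[1,[0,0,0],0],[1,[0,0,0],0],[1,[0,0,0],0],[1,[0,0,0],0],[1,[0,0,0],0],[1,[0,0,0],0],[1,[0,0,0],0]], force=25)

```text
time_s: 4.5
ee_pos: [478.2, -209.5, 26.3]
eef_rot: [0.727, 0.686, 0.0, 0.0]
wrist_force: [-1.9, 0.1, 6.3]
gripper_width: 16.2
finger_force: 25.0
```

```bash
sed -i 's/s\["gripper_width"\].round(2)/round(s["gripper_width"],2)/' st.py
python3 - <<'E'
from h import *
a=np.radians(14.95); print(np.array([489,206])+95*np.array([np.cos(a),np.sin(a)]))
E
python3 st.py 580.8 230.5 130
python3 - <<'E'
from h import *
im=shot("side","g1"); cv2.imwrite("pics/g1c.png",cv2.resize(im[170:330,180:340],(560,560),interpolation=cv2.INTER_CUBIC))
E
```

```text
[580.78437547 230.50772165]
t 4.5 p [ 478.23 -209.54   26.3 ] toolY deg -3.31 xF [0.058 0.998] tilt [-2.e-04  2.e-04 -1.e+00] w 16.23 ff 24.995112419128418 q [ 0.65  0.54 -0.36  1.99  0.31  0.65  0.03]
screw xy [-117.61 -398.69] F screw [-1.79  0.61] 6.34 T [ 0.034  0.358 -0.089]
shift [ 445.2   77.  -103.8]
```

View pics/g1c.png

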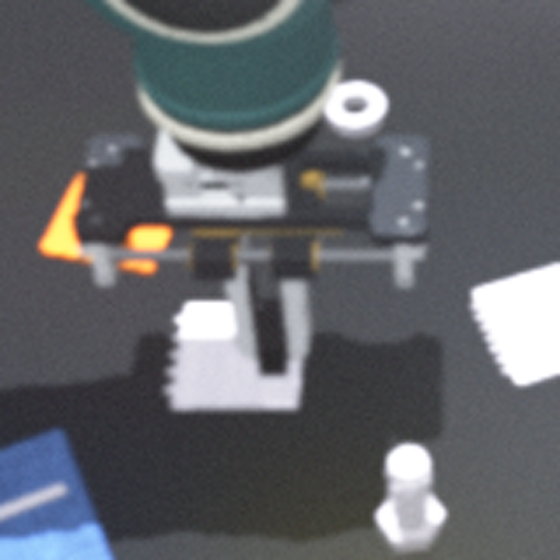

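The picture shows the coarse leaf gripped by its block, with the fingers at (270,320) in the crop. Now I lift it and carry it to the stand.

>>> send_rows(motion=[[1,[0,0,-2],0],[1,[0,0,-4],0],[1,[0,0,-4.4],0],[1,[2.5,0.4,0],0],[1,[4.4,0.8,0],0],[1,[4.4,0.8,0],0],[1,[4.4,0.8,0],0],[1,[4.4,0.8,0],0]])

```text
time_s: 5.35
ee_pos: [525.6, -9.2, 130.1]
eef_rot: [0.727, 0.686, -0.0, 0.0]
wrist_force: [0.7, -0.4, -1.7]
gripper_width: 15.7
finger_force: 25.0
```

>>> send_rows(motion=[[1,[4.4,0.8,0],0],[1,[4.4,0.8,0],0],[1,[4.4,0.8,0],0],[1,[4.4,0.8,0],-6],[1,[3.6,0.8,0],-6],[1,[2.0,0.4,0],-6.2],[1,[0,0,0],0],[1,[0,0,0],0]])

```text
time_s: 6.15
ee_pos: [574.7, 219.4, 129.6]
eef_rot: [0.61, 0.792, -0.0, -0.0]
wrist_force: [0.6, -1.0, -1.2]
gripper_width: 15.7
finger_force: 25.0
```

```bash
python3 st.py 580.8 230.5 78
```

```text
t 6.15 p [574.67 219.44 129.57] toolY deg 14.83 xF [-0.256  0.967] tilt [-0.e+00 -8.e-04 -1.e+00] w 15.69 ff 24.994271993637085 q [ 0.02  0.57 -0.58  1.7   0.36  0.98 -0.44]
screw xy [86.24 -9.11] F screw [ 0.3  -1.14] -1.19 T [-0.041 -0.111 -0.013]
shift [ 9.1  8.8 51.6]
```

>>> send_rows(motion=[[1,[0.9,0.9,0],-0.1],[1,[0,0,2.5],0],[1,[0,0,2],0],[1,[0,0,0.8],0],[1,[0,0,0.4],0],[1,[0,0,0],0],[1,[0,0,0],0]])

```text
time_s: 6.85
ee_pos: [581.8, 230.9, 73.8]
eef_rot: [0.609, 0.793, 0.0, 0.0]
wrist_force: [-0.1, 1.2, -1.3]
gripper_width: 15.9
finger_force: 25.0
```

```bash
python3 st.py
python3 - <<'E'
from h import *
t=shot("top","t2"); s=shot("side","s2")
c=lambda im,x,y,r,W: cv2.resize(im[y-r:y+r,x-r:x+r],(W,W),interpolation=cv2.INTER_CUBIC)
cv2.imwrite("pics/c2.png",np.hstack([c(t,205,232,50,400),c(s,285,130,50,400)]))
E
```

```text
t 6.85 p [581.8  230.85  73.82] toolY deg 14.97 xF [-0.258  0.966] tilt [ 2.0e-04  1.1e-03 -1.0e+00] w 15.93 ff 24.99455899000168 q [-0.03  0.65 -0.55  1.71  0.42  0.9  -0.49]
screw xy [9.607e+01 7.000e-02] F screw [0.25 1.2 ] -1.32 T [ 0.003 -0.065 -0.037]
```

View pics/c2.png

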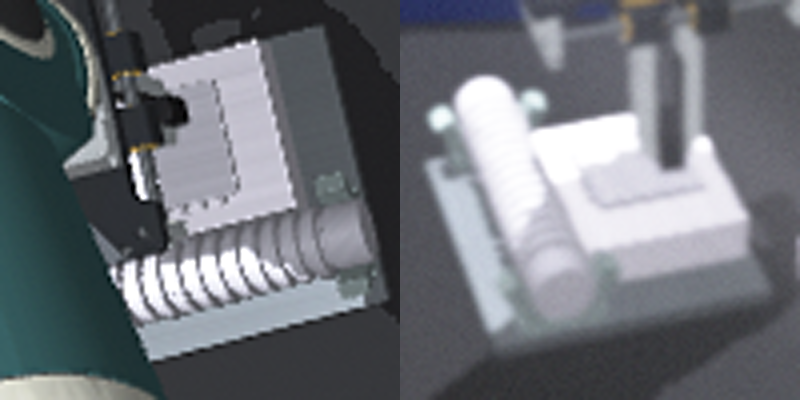

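The leaf hovers square over the ledge with its teeth towards the screw (crop, teeth near (175–235,205)). Lowering gently.

>>> send_rows(motion=[[1,[0,0,0.2],0],[1,[0,0,0.15],0],[1,[0,0,0.1],0],[1,[0,0,0],0],[1,[0,0,0],0]])

```text
time_s: 7.45
ee_pos: [581.3, 230.7, 68.9]
eef_rot: [0.609, 0.793, -0.0, 0.0]
wrist_force: [-3.9, -2.5, 6.7]
gripper_width: 15.2
finger_force: 25.0
```

>>> send_rows(motion=[[1,[0,0,0.05],0],[1,[0,0,0],0],[1,[0,0,0],0]])

```text
time_s: 7.75
ee_pos: [581.3, 230.7, 68.9]
eef_rot: [0.609, 0.793, -0.0, 0.0]
wrist_force: [-6.3, -3.1, 15.8]
gripper_width: 15.9
finger_force: 25.0
```

```bash
python3 st.py
```

```text
t 7.75 p [581.32 230.74  68.85] toolY deg 15.0 xF [-0.259  0.966] tilt [-4.e-04  2.e-04 -1.e+00] w 15.92 ff 24.997494220733643 q [-0.03  0.66 -0.55  1.71  0.42  0.89 -0.49]
screw xy [9.558e+01 9.000e-02] F screw [-6.85 -1.33] 15.75 T [-0.888  1.342  0.026]
```

>>> send_rows(motion=[[1,[0,0,-0.07],0],[1,[0,-0.3,0],0],[1,[0,-0.4,0],0],[1,[0,-0.25,0],0],[1,[0,0,0],0],[1,[0,0,0],0]])

```text
time_s: 8.35
ee_pos: [571.8, 228.3, 68.8]
eef_rot: [0.609, 0.793, -0.0, -0.0]
wrist_force: [-2.7, -1.2, 7.6]
gripper_width: 15.8
finger_force: 25.0
```

```bash
python3 st.py
```

```text
t 8.35 p [571.76 228.31  68.85] toolY deg 15.01 xF [-0.259  0.966] tilt [-1.e-04 -5.e-04 -1.e+00] w 15.76 ff 24.99633640050888 q [-0.03  0.64 -0.55  1.74  0.42  0.88 -0.5 ]
screw xy [85.72  0.2 ] F screw [-2.92 -0.47] 7.62 T [-0.255  0.453 -0.061]
```

>>> send_rows(motion=[[1,[0,-0.15,-0.02],0],[1,[0,0,0],0],[1,[0,-0.1,0],0],[1,[0,0,0],0]])

```text
time_s: 8.75
ee_pos: [569.7, 227.7, 68.9]
eef_rot: [0.609, 0.793, 0.0, -0.0]
wrist_force: [0.8, 0.3, 2.4]
gripper_width: 15.7
finger_force: 25.0
```

>>> send_rows(motion=[[1,[0,-0.05,0],0],[1,[0,0,0],0]])

```text
time_s: 8.95
ee_pos: [569.2, 227.5, 68.9]
eef_rot: [0.609, 0.793, 0.0, -0.0]
wrist_force: [1.4, 1.2, 2.0]
gripper_width: 15.9
finger_force: 25.0
```

>>> send_rows(motion=[[1,[0,-0.05,0],0],[1,[0,0,0],0]])

```text
time_s: 9.15
ee_pos: [568.7, 227.4, 68.9]
eef_rot: [0.609, 0.793, 0.0, -0.0]
wrist_force: [2.2, 0.2, 1.1]
gripper_width: 15.8
finger_force: 25.0
```

```bash
python3 st.py
```

```text
t 9.15 p [568.73 227.37  68.85] toolY deg 15.0 xF [-0.259  0.966] tilt [ 0.  0. -1.] w 15.81 ff 24.995249211788177 q [-0.02  0.64 -0.55  1.75  0.42  0.87 -0.5 ]
screw xy [8.255e+01 8.000e-02] F screw [ 2.22 -0.39] 1.07 T [ 0.069 -0.566 -0.014]
```

Ride contact is expected near x = 82. I'm continuing in fine steps.

>>> send_rows(motion=[[1,[0,-0.05,0],0],[1,[0,0,0],0]])

```text
time_s: 9.35
ee_pos: [568.2, 227.3, 68.9]
eef_rot: [0.609, 0.793, 0.0, -0.0]
wrist_force: [1.5, 0.8, 2.4]
gripper_width: 16.2
finger_force: 25.0
```

>>> send_rows(motion=[[1,[0,-0.03,0],0],[1,[0,0,0],0]])

```text
time_s: 9.55
ee_pos: [568.0, 227.2, 68.9]
eef_rot: [0.609, 0.793, 0.0, -0.0]
wrist_force: [2.2, 1.5, 1.6]
gripper_width: 15.6
finger_force: 25.0
```

>>> send_rows(motion=[[1,[0,-0.03,0],0],[1,[0,0,0],0]])

```text
time_s: 9.75
ee_pos: [567.9, 227.2, 68.9]
eef_rot: [0.609, 0.793, 0.0, 0.0]
wrist_force: [5.5, 1.0, 0.1]
gripper_width: 15.4
finger_force: 25.0
```

```bash
python3 st.py
```

```text
t 9.75 p [567.86 227.19  68.89] toolY deg 15.0 xF [-0.259  0.966] tilt [ 2.e-04  5.e-04 -1.e+00] w 15.36 ff 24.996037781238556 q [-0.02  0.64 -0.55  1.75  0.42  0.87 -0.5 ]
screw xy [81.66  0.13] F screw [ 5.57 -0.49] 0.09 T [ 0.289 -1.231  0.039]
```

>>> send_rows(motion=[[1,[0.07,0,0],0],[1,[0,0,0],0]])

```text
time_s: 9.95
ee_pos: [567.8, 227.4, 68.9]
eef_rot: [0.609, 0.793, -0.0, 0.0]
wrist_force: [5.5, -0.4, 0.4]
gripper_width: 15.7
finger_force: 25.0
```

>>> send_rows(motion=[[1,[0.07,0,0],0],[1,[0,0,0],0]])

```text
time_s: 10.15
ee_pos: [567.7, 227.7, 68.9]
eef_rot: [0.609, 0.793, -0.0, 0.0]
wrist_force: [5.5, -2.5, 1.6]
gripper_width: 15.8
finger_force: 25.0
```

```bash
python3 st.py
```

```text
t 10.15 p [567.72 227.7   68.89] toolY deg 14.97 xF [-0.258  0.966] tilt [-1.e-03  2.e-04 -1.e+00] w 15.78 ff 25.020761489868164 q [-0.03  0.64 -0.55  1.75  0.42  0.87 -0.5 ]
screw xy [81.65  0.66] F screw [ 4.65 -3.83] 1.6 T [-0.67  -1.396  0.155]
```

>>> send_rows(motion=[[1,[0.07,0,0],0],[1,[0,0,0],0],[1,[0,0,0],0]])

```text
time_s: 10.45
ee_pos: [567.6, 228.2, 68.9]
eef_rot: [0.609, 0.793, -0.0, 0.0]
wrist_force: [4.8, -3.5, 1.6]
gripper_width: 15.2
finger_force: 25.0
```

```bash
python3 st.py
```

```text
t 10.45 p [567.57 228.25  68.88] toolY deg 14.97 xF [-0.258  0.966] tilt [-1.1e-03  1.0e-04 -1.0e+00] w 15.22 ff 25.02051204442978 q [-0.03  0.64 -0.55  1.75  0.42  0.87 -0.5 ]
screw xy [81.65  1.23] F screw [ 3.76 -4.64] 1.59 T [-0.744 -1.385  0.201]
```

>>> send_rows(motion=[[1,[0.05,0,0],0],[1,[0,0,0],0]])

```text
time_s: 10.65
ee_pos: [567.4, 228.7, 68.9]
eef_rot: [0.609, 0.793, -0.0, 0.0]
wrist_force: [5.1, -3.6, 2.0]
gripper_width: 16.0
finger_force: 25.0
```

>>> send_rows(motion=[[1,[0.05,0,0],0],[1,[0,0,0],0]])

```text
time_s: 10.85
ee_pos: [567.3, 229.2, 68.9]
eef_rot: [0.609, 0.793, -0.0, 0.0]
wrist_force: [5.6, -2.9, 2.0]
gripper_width: 15.5
finger_force: 25.0
```

```bash
python3 st.py
```

```text
t 10.85 p [567.27 229.23  68.87] toolY deg 14.97 xF [-0.258  0.966] tilt [-1.1e-03  1.0e-04 -1.0e+00] w 15.47 ff 25.016403794288635 q [-0.03  0.64 -0.55  1.75  0.42  0.87 -0.5 ]
screw xy [81.62  2.25] F screw [ 4.64 -4.27] 2.03 T [-0.721 -1.341  0.171]
```

>>> send_rows(motion=[[1,[0.06,0,0],0],[1,[0.04,0,0],0],[1,[0,0,0],0]])

```text
time_s: 11.15
ee_pos: [566.9, 230.3, 68.8]
eef_rot: [0.609, 0.793, -0.0, 0.0]
wrist_force: [3.7, -4.1, 2.3]
gripper_width: 15.9
finger_force: 25.0
```

>>> send_rows(motion=[[1,[0.06,0,0],0],[1,[0.04,0,0],0],[1,[0,0,0],0]])

```text
time_s: 11.45
ee_pos: [566.2, 231.6, 68.9]
eef_rot: [0.609, 0.793, -0.0, 0.0]
wrist_force: [1.2, -3.9, 4.9]
gripper_width: 16.1
finger_force: 25.0
```

```bash
python3 st.py
```

```text
t 11.45 p [566.22 231.6   68.86] toolY deg 14.98 xF [-0.259  0.966] tilt [-6.e-04 -6.e-04 -1.e+00] w 16.06 ff 24.995863437652588 q [-0.03  0.64 -0.55  1.75  0.42  0.88 -0.51]
screw xy [81.21  4.81] F screw [ 0.15 -4.08] 4.95 T [-0.81  -0.451 -0.018]
```

The x-force vanished at y ≈ 4.8, so the teeth are over the grooves. Feeding in gently.

>>> send_rows(motion=[[1,[0,-0.05,0],0],[1,[0,0,0],0]])

```text
time_s: 11.65
ee_pos: [565.7, 231.9, 68.8]
eef_rot: [0.609, 0.793, -0.0, -0.0]
wrist_force: [1.6, -2.1, 4.4]
gripper_width: 15.9
finger_force: 25.0
```

```bash
python3 st.py
```

```text
t 11.65 p [565.7  231.86  68.83] toolY deg 15.0 xF [-0.259  0.966] tilt [-0.e+00 -3.e-04 -1.e+00] w 15.87 ff 24.996556341648102 q [-0.03  0.64 -0.55  1.75  0.42  0.87 -0.51]
screw xy [80.77  5.19] F screw [ 1.03 -2.48] 4.4 T [-0.451 -0.499  0.007]
```

>>> send_rows(motion=[[1,[0,-0.05,0],0],[1,[0,0,0],0]])

```text
time_s: 11.85
ee_pos: [565.3, 231.9, 68.9]
eef_rot: [0.609, 0.793, 0.0, -0.0]
wrist_force: [1.3, -0.5, 3.3]
gripper_width: 16.0
finger_force: 25.0
```

>>> send_rows(motion=[[1,[0,-0.05,0],0],[1,[0,0,0],0]])

```text
time_s: 12.05
ee_pos: [564.8, 231.9, 68.9]
eef_rot: [0.609, 0.793, 0.0, -0.0]
wrist_force: [1.5, 1.4, 2.9]
gripper_width: 15.7
finger_force: 25.0
```

```bash
python3 st.py
```

```text
t 12.05 p [564.78 231.88  68.86] toolY deg 15.01 xF [-0.259  0.966] tilt [ 3.e-04  0.e+00 -1.e+00] w 15.71 ff 24.99566227197647 q [-0.03  0.64 -0.55  1.75  0.42  0.87 -0.51]
screw xy [79.89  5.45] F screw [1.79 0.93] 2.93 T [ 0.045 -0.542  0.033]
```

>>> send_rows(motion=[[1,[0.03,-0.05,0],0],[1,[0,0,0],0]])

```text
time_s: 12.25
ee_pos: [564.3, 231.8, 68.9]
eef_rot: [0.609, 0.793, 0.0, -0.0]
wrist_force: [1.8, 0.7, 3.2]
gripper_width: 16.0
finger_force: 25.0
```

>>> send_rows(motion=[[1,[0.02,-0.05,0],0],[1,[0,0,0],0]])

```text
time_s: 12.45
ee_pos: [563.7, 231.9, 68.8]
eef_rot: [0.609, 0.793, -0.0, -0.0]
wrist_force: [2.8, -0.2, 3.2]
gripper_width: 15.4
finger_force: 25.0
```

```bash
python3 st.py
```

```text
t 12.45 p [563.73 231.89  68.85] toolY deg 15.0 xF [-0.259  0.966] tilt [ 1.e-04 -1.e-04 -1.e+00] w 15.45 ff 24.996142387390137 q [-0.03  0.64 -0.55  1.75  0.42  0.87 -0.51]
screw xy [78.88  5.73] F screw [ 2.66 -0.94] 3.21 T [-0.007 -0.682 -0.012]
```

Depth is now about 2.8 of 5 mm with low forces, so I continue.

>>> send_rows(motion=[[1,[0,-0.05,0],0],[1,[0,0,0],0]])

```text
time_s: 12.65
ee_pos: [563.3, 231.8, 68.9]
eef_rot: [0.609, 0.793, 0.0, -0.0]
wrist_force: [2.5, 1.2, 3.2]
gripper_width: 15.7
finger_force: 25.0
```

>>> send_rows(motion=[[1,[0,-0.05,0],0],[1,[0,0,0],0]])

```text
time_s: 12.85
ee_pos: [562.8, 231.6, 68.8]
eef_rot: [0.609, 0.793, 0.0, -0.0]
wrist_force: [1.9, 0.3, 3.3]
gripper_width: 15.8
finger_force: 25.0
```

```bash
python3 st.py
```

```text
t 12.85 p [562.8  231.59  68.84] toolY deg 15.0 xF [-0.259  0.966] tilt [ 1.e-04 -0.e+00 -1.e+00] w 15.84 ff 24.99796360731125 q [-0.03  0.63 -0.55  1.76  0.42  0.87 -0.51]
screw xy [77.9   5.69] F screw [ 1.91 -0.2 ] 3.28 T [ 0.066 -0.707  0.082]
```

>>> send_rows(motion=[[1,[0,-0.05,0],0],[1,[0,0,0],0]])

```text
time_s: 13.05
ee_pos: [562.4, 231.4, 68.9]
eef_rot: [0.609, 0.793, 0.0, -0.0]
wrist_force: [2.7, 0.7, 2.5]
gripper_width: 15.8
finger_force: 25.0
```

>>> send_rows(motion=[[1,[0,-0.05,0],0],[1,[0,0,0],0]])

```text
time_s: 13.25
ee_pos: [561.9, 231.3, 68.9]
eef_rot: [0.609, 0.793, 0.0, -0.0]
wrist_force: [3.5, -0.7, 2.9]
gripper_width: 15.9
finger_force: 25.0
```

```bash
python3 st.py
```

```text
t 13.25 p [561.88 231.28  68.87] toolY deg 15.0 xF [-0.259  0.966] tilt [ 0. -0. -1.] w 15.89 ff 25.001010596752167 q [-0.03  0.63 -0.55  1.76  0.42  0.87 -0.51]
screw xy [76.94  5.62] F screw [ 3.21 -1.62] 2.88 T [-0.079 -0.895  0.087]
```

>>> send_rows(motion=[[1,[0,-0.03,0],0],[1,[0,0,0],0],[1,[0,0,0],0]])

```text
time_s: 13.55
ee_pos: [561.8, 231.3, 68.9]
eef_rot: [0.609, 0.793, 0.0, 0.0]
wrist_force: [5.7, 0.3, 1.3]
gripper_width: 16.0
finger_force: 25.0
```

>>> send_rows(motion=[[1,[0,-0.02,0],0],[1,[0,0,0],0],[1,[0,0,0],0]])

```text
time_s: 13.85
ee_pos: [561.8, 231.3, 68.9]
eef_rot: [0.609, 0.793, 0.0, 0.0]
wrist_force: [6.3, -0.1, 0.7]
gripper_width: 16.1
finger_force: 25.0
```

```bash
python3 st.py
```

```text
t 13.85 p [561.77 231.25  68.93] toolY deg 14.99 xF [-0.259  0.966] tilt [ 2.e-04  7.e-04 -1.e+00] w 16.12 ff 25.001442432403564 q [-0.03  0.63 -0.55  1.76  0.42  0.87 -0.51]
screw xy [76.83  5.62] F screw [ 6.06 -1.77] 0.72 T [ 0.141 -1.537  0.047]
```

Contact after about 4.8 mm of travel, with force around 6 N and almost no twist: the leaf is home. Next is a light one-second press with a slightly softer grip.

>>> send_rows(motion=[[1,[-0.01,0,0.02],0],[1,[0,-0.02,0],0],[1,[0,0,0],0],[1,[0,0,0],0],[1,[0,0,0],0],[1,[0,0,0],0]], force=15)

```text
time_s: 14.45
ee_pos: [561.8, 231.2, 68.9]
eef_rot: [0.609, 0.793, 0.001, 0.0]
wrist_force: [7.3, 1.9, 2.2]
gripper_width: 16.0
finger_force: 15.0
```

```bash
python3 st.py
```

```text
t 14.45 p [561.75 231.23  68.88] toolY deg 14.99 xF [-0.259  0.966] tilt [ 3.0e-04  1.1e-03 -1.0e+00] w 15.98 ff 15.001304894685745 q [-0.03  0.63 -0.55  1.76  0.42  0.87 -0.51]
screw xy [76.8   5.61] F screw [ 7.54 -0.08] 2.25 T [ 0.2   -1.637  0.137]
```

>>> send_rows(motion=[[1,[0,0,0],0],[1,[0,0,0],0],[1,[0,0,0],0],[1,[0,0,0],0],[1,[0,0,0],0],[1,[0,0,0],0],[1,[0,0,0],0]])

```text
time_s: 15.15
ee_pos: [561.7, 231.2, 68.9]
eef_rot: [0.609, 0.793, 0.001, 0.0]
wrist_force: [6.7, 1.9, 1.2]
gripper_width: 16.2
finger_force: 15.0
```

```bash
python3 st.py
python3 - <<'E'
from h import *
t=shot("top","t3"); s=shot("side","s3")
c=lambda im,x,y,r,W: cv2.resize(im[y-r:y+r,x-r:x+r],(W,W),interpolation=cv2.INTER_CUBIC)
cv2.imwrite("pics/c3.png",np.hstack([c(t,205,232,40,400),c(s,285,130,40,400)]))
E
```

```text
t 15.15 p [561.75 231.24  68.89] toolY deg 15.0 xF [-0.259  0.966] tilt [ 3.0e-04  1.1e-03 -1.0e+00] w 16.15 ff 15.001308917999268 q [-0.03  0.63 -0.55  1.76  0.42  0.87 -0.51]
screw xy [76.79  5.62] F screw [6.95 0.11] 1.18 T [ 0.202 -1.671  0.074]
```

View pics/c3.png

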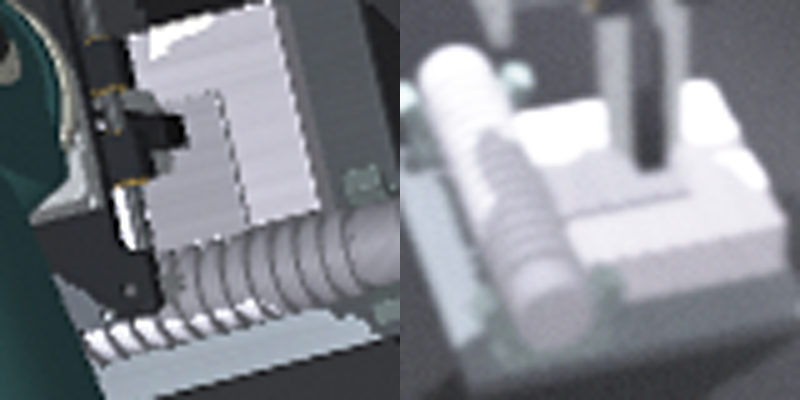

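The crops show the teeth sunk into the grooves, edge on the crest line and the plate flat. I'll do one quick squareness check by small twists under the light press.

>>> send_rows(motion=[[1,[0,0,0],0.3],[1,[0,0,0],0],[1,[0,0,0],0]])

```text
time_s: 15.55
ee_pos: [561.8, 231.1, 68.9]
eef_rot: [0.611, 0.792, 0.0, 0.0]
wrist_force: [7.9, 0.4, 2.8]
gripper_width: 16.0
finger_force: 15.0
```

```bash
python3 st.py
```

```text
t 15.55 p [561.78 231.14  68.88] toolY deg 14.7 xF [-0.254  0.967] tilt [ 1.0e-04  1.1e-03 -1.0e+00] w 16.04 ff 15.0240857899189 q [-0.03  0.63 -0.55  1.76  0.42  0.87 -0.51]
screw xy [76.8   5.51] F screw [ 7.73 -1.64] 2.83 T [ 0.073 -1.648  0.216]
```

>>> send_rows(motion=[[1,[0,0,0],-0.6],[1,[0,0,0],0],[1,[0,0,0],0]])

```text
time_s: 15.85
ee_pos: [561.7, 231.3, 68.9]
eef_rot: [0.607, 0.795, 0.001, 0.0]
wrist_force: [6.1, 1.7, 2.2]
gripper_width: 15.9
finger_force: 15.0
```

```bash
python3 st.py
```

```text
t 15.85 p [561.72 231.31  68.89] toolY deg 15.29 xF [-0.264  0.965] tilt [ 4.0e-04  1.1e-03 -1.0e+00] w 15.86 ff 14.993683397769928 q [-0.03  0.63 -0.55  1.76  0.42  0.87 -0.5 ]
screw xy [76.79  5.7 ] F screw [6.35 0.1 ] 2.2 T [ 0.324 -1.629 -0.062]
```

Torque changes sign around 15.15°, so I set that yaw and hold the press for another second. Then I ease off and release.

>>> send_rows(motion=[[1,[0,0,0],0.15],[1,[0,0,0],0],[1,[0,0,0],0],[1,[0,0,0],0],[1,[0,0,0],0],[1,[0,0,0],0],[1,[0,0,0],0],[1,[0,0,0],0]])

```text
time_s: 16.65
ee_pos: [561.7, 231.3, 68.9]
eef_rot: [0.608, 0.794, 0.001, 0.0]
wrist_force: [6.5, 1.0, 1.4]
gripper_width: 16.4
finger_force: 15.0
```

>>> send_rows(motion=[[1,[0,0,0],0],[1,[0,0,0],0],[1,[0,0,0],0],[1,[0,0,0],0],[1,[0,0.03,0],0],[1,[0,0,0],0],[1,[0,0,0],0]])

```text
time_s: 17.35
ee_pos: [561.7, 231.3, 68.9]
eef_rot: [0.608, 0.794, 0.0, 0.0]
wrist_force: [5.3, 1.0, 4.6]
gripper_width: 16.3
finger_force: 15.0
```

```bash
python3 st.py
```

```text
t 17.35 p [561.73 231.29  68.86] toolY deg 15.15 xF [-0.261  0.965] tilt [ 2.e-04  5.e-04 -1.e+00] w 16.29 ff 14.997112601995468 q [-0.03  0.63 -0.55  1.76  0.42  0.87 -0.51]
screw xy [76.8   5.67] F screw [ 5.38 -0.36] 4.55 T [ 0.244 -1.254  0.025]
```

>>> send_rows(motion=[[1,[0,0.02,-0.01],0],[1,[0,0,0],0],[1,[0,0,0],0],[1,[0,0,0],0]], force=5)

```text
time_s: 17.75
ee_pos: [561.8, 231.3, 68.8]
eef_rot: [0.608, 0.794, 0.0, -0.0]
wrist_force: [4.2, 0.8, 5.5]
gripper_width: 16.2
finger_force: 5.0
```

>>> send_rows(motion=[[1.8,[0,0,0],0],[2.0,[0,0,0],0],[2.5,[0,0,0],0],[3.5,[0,0,0],0],[4,[0,0,0],0],[4,[0,0,0],0]])

```text
time_s: 18.35
ee_pos: [561.6, 231.2, 68.7]
eef_rot: [0.608, 0.794, -0.0, -0.0]
wrist_force: [-0.1, -0.0, -0.4]
gripper_width: 39.7
finger_force: 0.0
```

```bash
python3 st.py
```

```text
t 18.35 p [561.61 231.19  68.69] toolY deg 15.15 xF [-0.261  0.965] tilt [ 0.e+00 -3.e-04 -1.e+00] w 39.71 ff 0.0 q [-0.03  0.63 -0.55  1.76  0.42  0.87 -0.51]
screw xy [76.65  5.6 ] F screw [-0.13 -0.01] -0.36 T [-0.051 -0.058 -0.041]
```

Free of contact. I lift straight up and move clear so I can look.

>>> send_rows(motion=[[4,[0,0,-1.5],0],[4,[0,0,-3],0],[4,[0,0,-4],0],[4,[0,0,-4],0],[4,[-4.5,0,-2],0],[4,[-4.5,0,0],0],[4,[-4.5,0,0],0],[4,[-4.5,0,0],0]])

```text
time_s: 19.15
ee_pos: [609.0, 55.8, 215.3]
eef_rot: [0.608, 0.794, 0.0, 0.0]
wrist_force: [0.7, 0.0, 0.1]
gripper_width: 40.0
finger_force: 0.0
```

>>> send_rows(motion=[[4,[-4.5,0,0],0],[4,[-4.5,0,0],0],[4,[0,0,0],0],[4,[0,0,0],0]])

```text
time_s: 19.55
ee_pos: [632.3, -30.2, 214.5]
eef_rot: [0.608, 0.794, 0.0, 0.0]
wrist_force: [-0.8, 1.0, -0.3]
gripper_width: 40.0
finger_force: 0.0
```

Run:
```python
from h import *
t=shot("top","t4"); s=shot("side","s4")
c=lambda im,x,y,r,W: cv2.resize(im[y-r:y+r,x-r:x+r],(W,W),interpolation=cv2.INTER_CUBIC)
cv2.imwrite("pics/c4.png",np.hstack([c(t,205,232,40,400),c(s,285,130,40,400)]))
a=np.radians(15.05); M=np.array([[np.cos(a),np.sin(a)],[-np.sin(a),np.cos(a)]])
for n in("top","side"):
    for k in("leaf_coarse","leaf_coarse_root"):
        for d in models.tip_of(n,k):
            X=w(n,d["xyz"])
            if X[1]>100: print(n,k,round(d["p"],2),X.round(0),(M@(X[:2]-[489,206])).round(1))
```

```text
top leaf_coarse 0.79 [541. 226.  46.] [55.8  5.6]
top leaf_coarse_root 0.57 [506. 216.  41.] [19.2  4.8]
side leaf_coarse 0.72 [541. 230.  40.] [56.3  9.4]
side leaf_coarse_root 0.97 [511. 216.  41.] [24.4  4.1]
side leaf_coarse_root 0.65 [490. 203.  44.] [-0.3 -3.4]
```

View pics/c4.png

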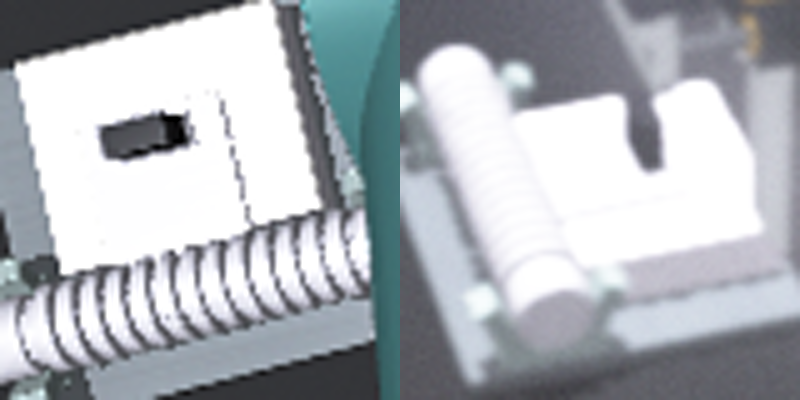

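The leaf lies flat and square on the ledge with its teeth in the screw (block at (150,135) in the top crop, no gap at the screw). The networks put its root at x ≈ 19 to 24 and y ≈ 4 to 5 mm, against x = 22 for fully home. The arm is clear, so I'm handing in.

```bash
python3 -c "
from cell import order; print(order.sign_off())"
```

```text
the job is handed in; nothing more can be done
None
```

I handed the job in with the coarse leaf seated flat on the ledge, its teeth home in the screw about 5 mm from mid-length; it was pressed with about 7 N for over a second, then released with the arm clear.

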